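Pack the next module layer in the transport carrier

TASK

In the open black carrier lies one aluminium module: lay the pressboard separator sheet flat on it, centred and square, then stack the second module on the sheet, lined up with the one beneath. Last, push the carrier's gate shut until it seats on its catch. Set the pieces down rather than dropping them, and leave the other things on the bench where they are.

Things in the scene. Friction and masses are not known exactly. Their poses are not given: they have to be found in the camera images.
- carrier: Black plastic transport carrier, fixed to the bench, open at the top: 220 (x) x 170 (y), floor 6 thick, walls 6 thick reaching 55 above the bench on its -x, +x and -y sides; its +y side is closed by the gate. The floor runs on 15 beyond the gate as a sill, to y = +115. Origin: centre of its footprint on the bench (z = 0); x along its length, z up.
- gate (a joint): Gate hinge angle in rad: 0 = shut, growing as it swings outward (to the carrier's +y; a turn about +z of the carrier), up to 1.5. Starts open. The last 0.09 rad meet a sprung ball catch in the sill, which needs a push of a few newtons at the free end; past 0.04 it snaps to 0.
- gate_hinge (a point): On the gate's hinge axis (vertical), 32 above the bench; near corner of the carrier at (-102, +88) in its frame. From here the gate, a black panel 194 long, 6 thick, from 10 to 54 above the bench, runs along the carrier's x axis when shut.
- gate_push (a point): Point on the gate's outer face where to push it, 150 from the hinge axis towards the free end, 36 above the bench. Turns with the gate; its x axis runs along the gate from the hinge to the free end, its y axis is the face's outward normal.
- module_a: Aluminium electronics module: a flat block 140 long (x) x 56 wide (y) x 24 high, with a brass connector stub (11 dia, 12 long) in the middle of each end, so 164 long overall. Same either way round. Origin: centre of its underside; x along its length, z up. About 0.45 kg. This one is the first layer and lies loose on the carrier's floor (underside 6 above the bench).
- module_b: Aluminium electronics module: a flat block 140 long (x) x 56 wide (y) x 24 high, with a brass connector stub (11 dia, 12 long) in the middle of each end, so 164 long overall. Same either way round. Origin: centre of its underside; x along its length, z up. About 0.45 kg. This one is the next layer and lies on the bench to the robot's right.
- sheet: Separator sheet: stiff tan pressboard, 170 long (x) x 62 wide (y) x 5 thick, 60 g, lying loose on the rest with its underside 20 above the bench. Origin: centre of its underside; x along its length, z up.
- rest: Black block 120 (x) x 36 (y) x 20 high fixed to the bench under the sheet, along the sheet's length and narrower than it, so that fingers reach under the sheet's long edges. Origin: centre of its underside.
- strip: Short offcut of the same pressboard, 80 x 28 x 5, lying flat; not the separator. Origin: centre of its underside, x along its length.
- screwdriver: Screwdriver lying on the bench, along its x axis, about 200 long.
- bottle: White plastic bottle with black cap, 54 diameter, 130 high; origin: centre of its underside.
- dish: Small open steel dish, 90 diameter, 30 high; origin: centre of its underside.
- jar: Black jar with grey lid, 60 diameter, 60 high; origin: centre of its underside.
Mind the look-alikes: they are no part of the job. What is shaped like the module_b but green or orange is not meant.

How it is judged:
By the outcome, as a careful person would: the job done as asked, in the order asked, and still so for the second after the job is handed in, with the robot touching nothing.
It also fails if it takes over 61 s, if anything falls off the work surface, if the arm or the gripper's body presses on something with over 40 N, if the wrist force passes 120 N, or if a joint passes its speed limit or range.

ROBOT

A 6-joint arm with a two-finger parallel gripper is mounted at the origin on the work surface. World frame = base frame: x ahead of the robot, y to its left, z up, the work surface at z = 0. Lengths are in mm, angles in rad, forces in N, time in s.
With the tool pointing down it reaches from about 350 to 775 mm from the base axis. Payload 7.3 kg.
Tool frame: the origin (TCP) lies at the centre of the arm's flange, where the gripper is bolted on; the fingertips stand 178 mm ahead of it and the grasp point (between the pads) lies 159 mm ahead of it; z points along the fingers, y is the line along which they close (so a half turn about z gives the same grasp; the last joint's range is limited). The gripper opens to 92 mm and grips with 3 to 60 N. Pads are 19 mm wide; open, the fingers measure 130 mm over their backs; the gripper's body (75 mm by 190 mm) begins 47 mm behind the grasp point.
Start: joints at [1.081, 0.342, 1.524, -0, 1.275, -0.146], TCP at [176.939, 494.288, 404.741] pointing down, gripper open.
Joint ranges: [-2.53, 2.53], [-0.77, 2.02], [0.04, 2.7], [-1, 4.14], [0.28, 2.66], [-3.11, 3.11]. Speed limits (rad/s): [2.57, 2.57, 3.14, 3.14, 3.14, 3.14].

INTERFACE

Orientations are given as [roll, pitch, yaw] about the fixed x, y, z axes, in that order (R = Rz(yaw) Ry(pitch) Rx(roll)).
In Python, from plant import * gives the robot as it stands. The module is installed in compiled form; this text tells all that it offers.
- The arm moves only by the shell command python3 -m inch 'ROWS'. ROWS is JSON, a list of rows, each a list of 5 numbers: the shift along the tool's x, y, z in m, then the turn about the tool's z in rad, then the opening, from 0 (shut) to 1 (fully open). In form: [[tx, ty, tz, spin, claw], ...]. A call has 1 to 8 rows; each row is the pose to reach, as a shift and turn from the pose commanded when the call began, along the tool's axes at that moment; what a row does not reach only later rows make up. A row lasts 1/12 s, in which the tool goes at most 41.7 mm and 7.16 degrees, less where a joint would pass 70% of its speed; a pose out of reach is approached as far as the arm can. A call with a gripper value outside its range is refused whole. The fingers move at their own pace and stop on an object; the grip force is fixed at half the most. Time passes only in rows, so rows that repeat a pose let the fingers close. It gives the time, the measured TCP pose, the force, the opening and the grip force at its end, in the units of the state.
- get_obs(): the state, without advancing time (a new reading comes with each control period).
- capture(name): name is "scene" or "top" or "wrist"; returns a dict with "color" (420x560x3 uint8, red, green, blue), "intrinsics" (3x3 intrinsics, pixels), "pose" (4x4, takes a point from camera to world coordinates). Camera axes: x right, y down, z forward; pixel columns grow to the right and rows downward; lengths in mm; the calibration is good to about 2 mm. A picture is of the moment at which its call begins. There is no depth.
- close_job(): hands the job in; it is judged then, once.
Trained networks look in a picture, given as the dict that the camera call returned (one of the last four; its "shot" number tells which), for a name from the list of things; names that differ only in an ending like _2 or _b are one class to them, and where a whole thing is asked for, a point or a joint stands for the part that bears it (a point fixed in the world has none). Each returns a list of dicts, best first, with "conf" (0 to 1); they miss things now and then, are a little off and sometimes report something else, mostly with a low value. They report only what shows in the picture. A call takes as long as a camera call. They do not tell look-alikes from the thing itself.
- look_for(picture, target): "rect" ([centre column, centre row, width, height] in pixels, round what is visible of it).
- trace(picture, target): "pixels" (420x560 bool, what is visible of it) and "rect" ([centre column, centre row, width, height] in pixels, round what is visible of it).
- tip_of(picture, target): "centre" ([column, row] in pixels: a listed point, or the origin of a listed thing).
The state is a dict: "time": time; "joint_positions": joint angles; "dq": joint speeds; "tau": joint torques, N m; "tool_pos": TCP position; "tcp_rot": TCP orientation; "contact_force": force on the tool from outside, world axes, zero at the start; "moment": the same for the moment, N m; "grip_width": finger opening in mm; "finger_force": force on a finger pad.
Only numpy, scipy, OpenCV 4.12 (cv2) and the standard library are available. Lean on these libraries where they do the work, as an engineer would, in place of code of your own. Each camera call takes 0.05 s, during which the arm holds its last target. There are 200 camera calls.

## Working session

There is one attempt and no reset: what is moved stays moved. The work goes in short steps, Python scripts to look and compute and a shell command to move; the robot and the scene stay as the last step left them, time stands still between calls to the robot, and variables do not carry over. Pictures are saved under pics/ and viewed, at most 10 in all, crops included, and the job is handed in when it is done.

```bash
mkdir -p pics
cat > h.py <<'E'
from plant import *
import numpy as np, cv2
def save(c,n): cv2.imwrite('pics/'+n+'.png',c['color'][:,:,::-1])
def ray(c,px,z):
    K=np.array(c['intrinsics']);T=np.array(c['pose'])
    d=T[:3,:3]@np.linalg.inv(K)@np.array([px[0],px[1],1.]);o=T[:3,3]
    return (o+d*(z-o[2])/d[2])
def proj(c,p):
    K=np.array(c['intrinsics']);T=np.array(c['pose'])
    q=K@(T[:3,:3].T@(np.array(p,float)-T[:3,3]));return q[:2]/q[2]
def rectw(c,mask,z):
    "min-area rect of the mask mapped onto plane z"
    m=mask.astype(np.uint8); n,l,s,_=cv2.connectedComponentsWithStats(m)
    i=1+np.argmax(s[1:,4]); cs,_=cv2.findContours((l==i).astype(np.uint8),0,cv2.CHAIN_APPROX_NONE)
    P=np.array([ray(c,p,z)[:2] for p in max(cs,key=len)[:,0]],np.float32)
    return cv2.minAreaRect(P)
E
python3 - <<'E'
from h import *
a=capture('top');b=capture('scene');save(a,'t0');save(b,'s0')
cv2.imwrite('pics/both0.png',cv2.resize(np.vstack([a['color'],b['color']])[:,:,::-1],(400,600)))
o=get_obs();print(o)
print(a['pose'],a['intrinsics'])
for t,z in (('module_a',30),('sheet',25),('rest',20),('strip',5),('carrier',55),('gate',54)):
    for d in trace(a,t): print(t,round(d['conf'],2),np.round(d['rect']),rectw(a,d['pixels'],z))
for t,z in (('carrier',0),('gate_hinge',32),('gate_push',36),('module_b',0),('sheet',20)):
    for d in tip_of(a,t): print(t,round(d['conf'],2),np.round(d['centre'],1),np.round(ray(a,d['centre'],z)))
E
```

```text
{'time': 0.1, 'joint_positions': array([ 1.08104424e+00,  3.42641038e-01,  1.52493962e+00, -1.33720038e-05,
        1.27539581e+00, -1.45998905e-01]), 'dq': array([-0.00057075, -0.00047915, -0.00075783, -0.00126518,  0.00219281,
       -0.0004206 ]), 'tau': array([ 2.52307553e-03, -4.32008994e+01, -2.44694728e+01,  7.19887507e-02,
        5.25368366e-02, -1.10193770e-05]), 'tool_pos': array([176.85682608, 494.17920907, 404.1141956 ]), 'tcp_rot': array([-3.14022170e+00, -1.88667455e-04,  2.79784324e+00]), 'contact_force': array([-0.3299215 ,  0.29189364,  0.27480781]), 'moment': array([0.03639836, 0.01267256, 0.00537944]), 'finger_force': 0.0, 'grip_width': 92.11443809207204}
[[ 3.88650006e-03 -9.97417334e-01  7.17185930e-02  4.56240584e+02]
 [-9.99964847e-01 -4.40923961e-03 -7.13188247e-03 -1.28326343e+02]
 [ 7.42968766e-03 -7.16883538e-02 -9.97399408e-01  1.11573359e+03]
 [ 0.00000000e+00  0.00000000e+00  0.00000000e+00  1.00000000e+00]] [[413.28979231   0.         283.24765535]
 [  0.         413.28979231 209.67017011]
 [  0.           0.           1.        ]]
module_a 0.9 [344. 3
[... 1056 characters left out ...]
 83.51992797851562)
gate 0.97 [132. 200.  45.  70.] ((557.8137817382812, 259.4669494628906), (204.40367126464844, 23.48057746887207), 28.892393112182617)
gate 0.6 [165. 195. 114.  88.] ((571.2711181640625, 173.88299560546875), (287.2099609375, 219.2317352294922), 83.54308319091797)
carrier 0.57 [184.1 196.9] [570. 132.   0.]
gate_hinge 0.78 [147.8 232.4] [473. 218.  32.]
gate_hinge 0.64 [318.9 180.9] [ 611. -230.   32.]
gate_push 0.62 [118.  181.4] [606. 298.  36.]
module_b 0.87 [186.6 195.8] [573. 126.   0.]
module_b 0.82 [340.5 302.7] [ 288. -290.    0.]
module_b 0.74 [319.5 177.7] [ 624. -235.    0.]
module_b 0.68 [157.6 288.4] [325. 198.   0.]
sheet 0.87 [337.  242.6] [ 448. -279.   20.]
```

View pics/t0.png

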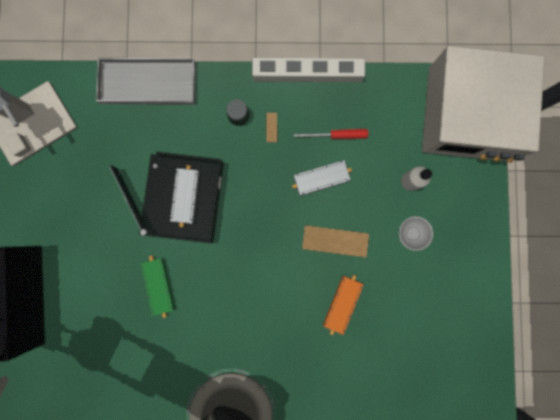

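View pics/s0.png

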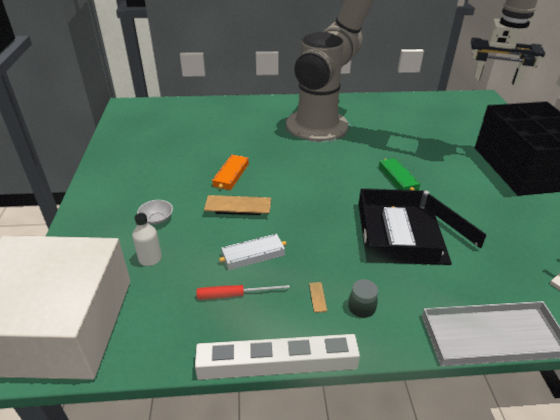

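The top view shows the carrier at (184,197), with the gate open from its hinge at (143,232) to (113,167) and module_a at (184,195). The silver module_b is at (322,177) and the sheet is at (336,241). The green (157,287) and orange (343,305) blocks are look-alikes. I'll go above the carrier first and use the wrist camera.

```bash
cat > go.py <<'E'
import sys
from h import *
x,y,z,yaw=map(float,sys.argv[1:5])
o=get_obs();p=np.array(o['tool_pos']);w=o['tcp_rot'][2]
cx,sx=np.cos(w),np.sin(w);d=np.array([x,y,z])-p
s=-(np.radians(yaw)-w);s=(s+np.pi)%(2*np.pi)-np.pi
print('shift',np.round([ (cx*d[0]+sx*d[1])/1e3,(sx*d[0]-cx*d[1])/1e3,-d[2]/1e3],4),'spin',round(s,4),'rows>=',round(max(np.linalg.norm(d)/41.7,abs(s)/.125),1),'t',o['time'])
E
python3 go.py 480 120 404 175
```

```text
shift [-0.4115 -0.2502  0.0007] spin -0.2565 rows>= 11.5 t 0.65
```

```bash
python3 -m inch '[[-0.41,-0.25,0,-0.256,1],[-0.41,-0.25,0,-0.256,1],[-0.41,-0.25,0,-0.256,1],[-0.41,-0.25,0,-0.256,1],[-0.41,-0.25,0,-0.256,1],[-0.41,-0.25,0,-0.256,1],[-0.41,-0.25,0,-0.256,1],[-0.41,-0.25,0,-0.256,1]]'; python3 go.py 480 120 404 175
```

```text
time: 1.32
tool_pos: [382.1, 239.7, 405.0]
tcp_rot: [3.141, 0.001, 3.054]
contact_force: [1.0, 1.1, -1.0]
grip_width: 91.6
finger_force: 0.0
shift [-0.108  -0.1107  0.001 ] spin -0.0004 rows>= 3.7 t 1.3167
```

```bash
python3 -m inch '[[-0.108,-0.11,0,0,1],[-0.108,-0.11,0,0,1],[-0.108,-0.11,0,0,1],[-0.108,-0.11,0,0,1],[-0.108,-0.11,0,0,1],[-0.108,-0.11,0,0,1]]'
cat > look.py <<'E'
import sys
from h import *
cam,name=sys.argv[1:3]; c=capture(cam);save(c,name)
print(np.round(c['pose'],2).tolist())
for a in sys.argv[3:]:
    t,z=a.split(':');z=float(z)
    for d in trace(c,t):
        (p,q,an)=rectw(c,d['pixels'],z); print(t,round(d['conf'],2),np.round(d['rect']),np.round(p,1),np.round(q,1),round(an,2))
    for d in tip_of(c,t): print('  origin px',round(d['conf'],2),np.round(d['centre'],1),np.round(ray(c,d['centre'],0)))
E
python3 look.py wrist w1 module_a:30 carrier:55 gate:54; python3 - <<'E'
E
```

```text
time: 1.82
tool_pos: [479.9, 121.3, 404.4]
tcp_rot: [3.141, -0.001, 3.051]
contact_force: [-0.4, 0.3, -0.2]
grip_width: 92.1
finger_force: 0.0
[[0.09, 0.95, 0.31, 396.26], [1.0, -0.09, -0.03, 128.76], [0.0, 0.31, -0.95, 384.54], [0.0, 0.0, 0.0, 1.0]]
module_a 0.74 [294. 244.  47. 107.] [558.  128.1] [ 56.6 145.7] 84.15
module_a 0.55 [343.  58.  91. 116.] [349.7 197. ] [125.3  58.7] 14.18
  origin px 0.91 [293.8 246.9] [573. 128.   0.]
  origin px 0.82 [340.1  39.5] [329. 199.   0.]
carrier 0.87 [326. 248. 218. 176.] [533.3 168.9] [254.  168.7] 84.79
gate 0.95 [399. 225.  68. 126.] [538.  254.6] [164.1  15.7] 28.38
gate 0.56 [296. 245.  47. 109.] [547.7 128.6] [ 52.7 135. ] 83.61Traceback (most recent call last):
  File "look.py", line 9, in <module>
    for d in tip_of(c,t): print('  origin px',round(d['conf'],2),np.round(d['centre'],1),np.round(ray(c,d['centre'],0)))
             ~~~~~~^^^^^
ValueError: it knows: bottle, carrier, dish, gate_hinge, gate_push, jar, module, rest, screwdriver, sheet, strip
```

View pics/w1.png

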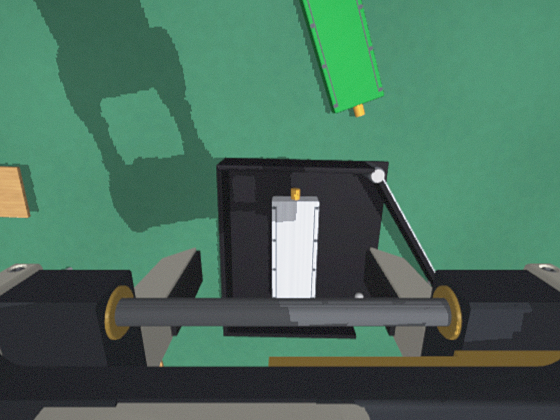

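The wrist view shows module_a (295,245) half hidden behind the gripper, and the gate hinge at (378,175). I'll shift 90 mm in +x for a clear view.

```bash
python3 -m inch '[[-0.09,0.008,0,0,1],[-0.09,0.008,0,0,1],[-0.09,0.008,0,0,1],[-0.09,0.008,0,0,1],[-0.09,0.008,0,0,1]]'
cat > look.py <<'E'
import sys
from h import *
cam,name=sys.argv[1:3]; c=capture(cam);save(c,name)
print(np.round(c['pose'],2).tolist())
for a in sys.argv[3:]:
    t,z,z0=a.split(':');z=float(z);z0=float(z0)
    try:
      for d in trace(c,t):
        (p,q,an)=rectw(c,d['pixels'],z); print(t,round(d['conf'],2),np.round(d['rect']),np.round(p,1),np.round(q,1),round(an,2))
    except ValueError as e: print(t,e)
    try:
      for d in tip_of(c,t): print('  origin px',round(d['conf'],2),np.round(d['centre'],1),np.round(ray(c,d['centre'],z0),1))
    except ValueError: pass
E
python3 look.py wrist w2 module_a:30:6 carrier:55:0 gate:54:54 gate_hinge:54:32 gate_push:54:36
python3 - <<'E'
from h import *
c=capture('wrist');im=c['color']
import pickle;pickle.dump({k:c[k] for k in('color','intrinsics','pose')},open('w2.pkl','wb'))
E
```

```text
time: 2.53
tool_pos: [569.2, 123.2, 404.2]
tcp_rot: [-3.142, -0.002, 3.055]
contact_force: [-0.0, -0.6, -0.5]
grip_width: 91.6
finger_force: 0.0
[[0.09, 0.95, 0.3, 485.51], [1.0, -0.08, -0.03, 130.31], [0.0, 0.31, -0.95, 384.38], [0.0, 0.0, 0.0, 1.0]]
module_a 0.84 [288. 182.  49. 132.] [568.7 127.3] [ 55.8 159.9] 84.32
module_a 0.68 [ 37. 239.  66.  60.] [ 608.2 -196.6] [ 54.9 114. ] 16.3
module_a 0.6 [354.  16.  71.  31.] [402.2 205.4] [61.8 26.1] 85.05
  origin px 0.75 [ 19.8 241.9] [ 620.3 -228.1    6. ]
  origin px 0.67 [288.4 185. ] [574.5 129.8   6. ]
carrier 0.72 [330. 174. 258. 203.] [570.4 180.4] [281.8 219.9] 83.5
carrier 0.67 [409. 166.  96. 155.] [557.  262.2] [200.7  19.3] 28.75
gate 0.69 [408. 164.  93. 154.] [556.3 262.4] [201.8  21.8] 29.15
gate_hinge 0.65 [406. 166. 100. 152.] [556.4 261.9] [199.8  21.1] 28.88
  origin px 0.74 [368.1  89.1] [472.5 221.9  32. ]
gate_push 0.69 [408. 163.  96. 154.] [556.7 262.3] [201.2  20.2] 29.04
  origin px 0.66 [433.5 201.8] [601.9 296.1  36. ]
```

View pics/w2.png

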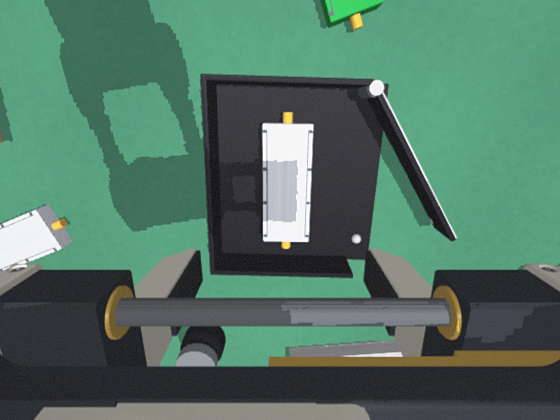

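The whole of module_a shows in this view, columns 262–313 and rows 123–241, with the hinge at (376,88). Next I fit its top face from the bright pixels and measure the other pieces the same way.

```bash
cat > fit.py <<'E'
import sys
from h import *
def fit(c,box,z,kind):
    h=cv2.cvtColor(c['color'],cv2.COLOR_RGB2HSV).astype(int);H,S,V=h[...,0],h[...,1],h[...,2]
    m=(S<60)&(V>110) if kind=='m' else (H<25)&(S>50)&(V>70)
    k=np.zeros_like(m);x0,x1,y0,y1=box;k[y0:y1,x0:x1]=1
    m=cv2.morphologyEx((m&k).astype(np.uint8),cv2.MORPH_CLOSE,np.ones((7,7)))
    m=cv2.morphologyEx(m,cv2.MORPH_OPEN,np.ones((11,11)) if kind=='m' else np.ones((5,5)))
    return rectw(c,m,z)
if __name__=='__main__':
    import pickle;c=pickle.load(open('w2.pkl','rb'));print(fit(c,(240,335,105,255),30,'m'))
    print(proj(c,(569,127,30)))
E
python3 fit.py; python3 go.py 520 -274 404 82.65
```

```text
((569.2411499023438, 127.70689392089844), (56.829429626464844, 140.6741943359375), 84.32860565185547)
[286.40427304 184.35018507]
shift [ 0.0144 -0.3993  0.001 ] spin 1.6112 rows>= 12.9 t 3.0833
```

```bash
python3 go.py 453.5 -274 404 82.65
```

```text
shift [ 0.0807 -0.4052  0.001 ] spin 1.6112 rows>= 12.9 t 3.0833
```

```bash
python3 -m inch '[[0.08,-0.405,0,1.611,1],[0.08,-0.405,0,1.611,1],[0.08,-0.405,0,1.611,1],[0.08,-0.405,0,1.611,1],[0.08,-0.405,0,1.611,1],[0.08,-0.405,0,1.611,1],[0.08,-0.405,0,1.611,1],[0.08,-0.405,0,1.611,1]]'; python3 go.py 453.5 -274 404 82.65
```

```text
time: 3.75
tool_pos: [475.6, -199.3, 405.0]
tcp_rot: [3.141, 0.0, 2.048]
contact_force: [1.2, -0.0, 0.0]
grip_width: 91.8
finger_force: 0.0
shift [-0.0563 -0.0539  0.001 ] spin 0.6052 rows>= 4.8 t 3.75
```

```bash
python3 -m inch '[[-0.057,-0.053,0,0.605,1],[-0.057,-0.053,0,0.605,1],[-0.057,-0.053,0,0.605,1],[-0.057,-0.053,0,0.605,1],[-0.057,-0.053,0,0.605,1],[-0.057,-0.053,0,0.605,1],[-0.057,-0.053,0,0.605,1]]'; python3 look.py wrist w3 sheet:25:20
python3 - <<'E'
from h import *
from fit import fit
c=capture('wrist'); print(fit(c,(180,400,60,270),25,'s'))
E
python3 go.py 453.5 -274 280 82.65
```

```text
time: 4.33
tool_pos: [456.0, -272.7, 404.7]
tcp_rot: [-3.142, -0.0, 1.452]
contact_force: [-0.2, -0.1, 0.7]
grip_width: 91.4
finger_force: 0.0
[[0.99, -0.11, -0.04, 465.86], [-0.12, -0.94, -0.31, -189.58], [-0.0, 0.31, -0.95, 384.79], [0.0, 0.0, 0.0, 1.0]]
sheet 0.59 [280. 181.  58. 146.] [ 451.5 -272.7] [169.5  63.8] 82.61
  origin px 0.6 [279.8 184.1] [ 452.  -273.8   20. ]
((451.5035400390625, -271.71484375), (169.09637451171875, 61.84748840332031), 82.8033676147461)
shift [-0.0019 -0.0025  0.1248] spin 0.0085 rows>= 3.0 t 4.5333
```

View pics/w3.png

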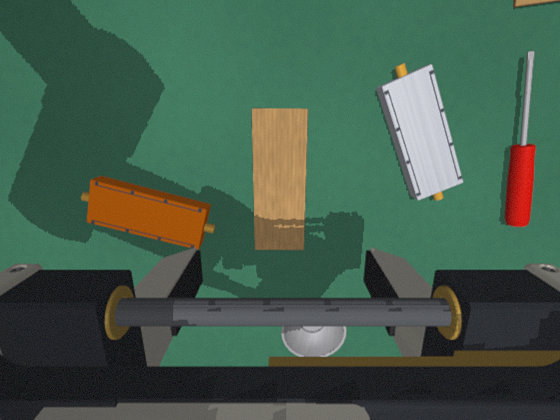

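The sheet is clear and nearly aligned with the tool (columns 252–307, rows 109–249), and the fit puts it at (451.5, -272.2) with its long axis at 82.7°. I descend to it now.

```bash
python3 go.py 451.5 -272.2 183 82.75
```

```text
shift [-0.0003 -0.0047  0.2218] spin 0.0067 rows>= 5.3 t 4.5333
```

```bash
python3 -m inch '[[0,-0.0047,0.03,0.007,1],[0,-0.0047,0.07,0.007,1],[0,-0.0047,0.11,0.007,1],[0,-0.0047,0.15,0.007,1],[0,-0.0047,0.185,0.007,1],[0,-0.0047,0.21,0.007,1],[0,-0.0047,0.221,0.007,1],[0,-0.0047,0.221,0.007,1]]'; python3 -m inch '[[0,0,0,0,0.6],[0,0,0,0,0.4],[0,0,0,0,0.2],[0,0,0,0,0],[0,0,0,0,0],[0,0,0,0,0],[0,0,0,0,0]]'
```

```text
time: 5.2
tool_pos: [451.0, -271.5, 181.5]
tcp_rot: [-3.138, -0.003, 1.443]
contact_force: [-0.6, 0.5, 0.4]
grip_width: 91.8
finger_force: 0.0
time: 5.78
tool_pos: [451.7, -272.2, 184.7]
tcp_rot: [3.14, 0.001, 1.442]
contact_force: [-1.0, 0.2, 6.1]
grip_width: 61.2
finger_force: 30.0
```

```bash
python3 -m inch '[[0,0,-0.004,0,0],[0,0,-0.015,0,0],[0,0,-0.035,0,0],[0,0,-0.065,0,0],[0,0,-0.1,0,0],[0,0,-0.13,0,0],[0,0,-0.15,0,0],[0,0,-0.15,0,0]]'; python3 go.py 569.2 127.7 333.5 174.33; python3 look.py top t4 sheet:160:160
```

```text
time: 6.45
tool_pos: [452.1, -272.5, 339.2]
tcp_rot: [3.134, 0.005, 1.442]
contact_force: [0.7, -1.1, 0.4]
grip_width: 61.4
finger_force: 30.0
shift [0.4119 0.0648 0.0057] spin -1.6006 rows>= 12.8 t 6.45
[[0.0, -1.0, 0.07, 456.24], [-1.0, -0.0, -0.01, -128.33], [0.01, -0.07, -1.0, 1115.73], [0.0, 0.0, 0.0, 1.0]]
sheet 0.97 [319. 237.  21.  28.] [ 462.6 -216.3] [49.3 63.6] 82.84
```

```bash
python3 -m inch '[[0.03,0.005,0,-0.12,0],[0.06,0.01,0,-0.24,0],[0.1,0.016,0,-0.36,0],[0.14,0.022,0,-0.48,0],[0.18,0.028,0,-0.6,0],[0.22,0.035,0,-0.72,0],[0.25,0.04,0,-0.84,0],[0.28,0.044,0,-0.96,0]]';  python3 go.py 569.2 127.7 334 174.33
```

```text
time: 7.27
tool_pos: [531.0, 2.1, 332.0]
tcp_rot: [-3.14, -0.003, 2.409]
contact_force: [0.1, -1.0, -0.9]
grip_width: 61.4
finger_force: 30.0
shift [ 0.0556  0.1189 -0.002 ] spin -0.634 rows>= 5.1 t 7.2667
```

```bash
python3 -m inch '[[0.011,0.024,0,-0.12,0],[0.022,0.048,0,-0.24,0],[0.033,0.07,0,-0.36,0],[0.044,0.092,0,-0.48,0],[0.051,0.11,0,-0.59,0],[0.0552,0.119,0,-0.634,0],[0.0552,0.119,0,-0.634,0],[0.0552,0.119,0,-0.634,0]]';  python3 go.py 569.2 127.7 240 174.33; python3 look.py scene s5 sheet:160:160;python3 look.py wrist w5 sheet:175:160;python3 go.py 569.2 127.7 240 174.33
```

```text
time: 7.93
tool_pos: [570.2, 125.2, 332.1]
tcp_rot: [-3.141, -0.003, 3.035]
contact_force: [1.1, -0.3, -0.7]
grip_width: 61.4
finger_force: 30.0
shift [0.0012 0.0024 0.0921] spin -0.0075 rows>= 2.2 t 7.9333
[[0.08, 0.63, -0.78, 1416.2], [1.0, -0.04, 0.08, -238.68], [0.02, -0.78, -0.63, 790.07], [0.0, 0.0, 0.0, 1.0]]
sheet 0.71 [413. 181.  34.  42.] [567.1 128.7] [ 63.5 152.2] 83.34
  origin px 0.57 [407.6 180.2] [560.4 128.  160. ]
[[0.11, 0.95, 0.3, 486.8], [0.99, -0.1, -0.03, 133.06], [-0.0, 0.31, -0.95, 313.32], [0.0, 0.0, 0.0, 1.0]]
sheet 0.56 [282. 233. 146. 254.] [531.4 128. ] [61.  92.2] 83.9
  origin px 0.56 [279.1 277.3] [574.4 121.6 160. ]
shift [0.0016 0.0033 0.0937] spin -0.0085 rows>= 2.2 t 8.2333
```

```bash
python3 -c "
import cv2,numpy as np
a=cv2.imread('pics/s5.png');b=cv2.imread('pics/w5.png')
cv2.imwrite('pics/m5.png',np.hstack([cv2.resize(a[60:270,300:560],(520,420)),cv2.resize(b,(280,210)).repeat(2,0)]))"
```

```text
(no output)
```

View pics/m5.png

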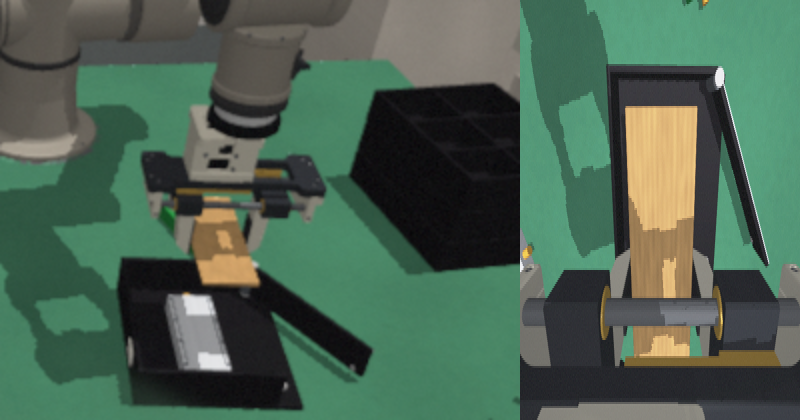

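The sheet hangs between the pads above the carrier. It looks somewhat pitched, so I'll measure the tilt from its apparent width.

```bash
cat > tilt.py <<'E'
from h import *
c=capture('wrist');h=cv2.cvtColor(c['color'],cv2.COLOR_RGB2HSV).astype(int);K=np.array(c['intrinsics']);T=np.array(c['pose'])
m=(h[...,0]<25)&(h[...,1]>50)&(h[...,2]>50)
r0=None
for r in range(60,275,12):
    x=np.where(m[r,200:400])[0]+200
    if len(x)<40: continue
    w=x.max()-x.min()+1; d=K[0,0]*62/w
    p=T[:3,:3]@(d*np.linalg.inv(K)@[(x.max()+x.min())/2,r,1])+T[:3,3]
    print(r,w,np.round(p,1))
o=get_obs();print(o['tool_pos'],o['tcp_rot'],o['moment'])
E
python3 tilt.py
```

```text
108 146 [486.4 133.2 174.2]
120 145 [491.3 132.4 174.9]
132 143 [496.2 131.9 174.5]
144 141 [501.4 131.3 174.2]
156 140 [506.5 131.  174.8]
168 138 [511.9 130.4 174.4]
180 136 [517.4 129.8 174. ]
192 135 [522.9 129.  174.7]
204 132 [529.  128.6 173.3]
216 132 [534.4 128.  175. ]
228 130 [540.5 127.3 174.6]
240 128 [546.9 126.6 174.2]
252 126 [553.4 125.9 173.8]
264 125 [559.6 125.5 174.5]
[570.48034785 124.40499481 333.78662282] [ 3.14157880e+00 -4.23606759e-05  3.03446731e+00] [0.04623679 0.04669584 0.01227434]
```

The sheet is flat, centred in the tool, and its underside is about 164 below the TCP. I align over module_a and descend.

```bash
python3 go.py 569.2 127.7 205 174.33; python3 -m inch '[[0.0016,0.0032,0.02,-0.008,0],[0.0016,0.0032,0.045,-0.008,0],[0.0016,0.0032,0.07,-0.008,0],[0.0016,0.0032,0.095,-0.008,0],[0.0016,0.0032,0.115,-0.008,0],[0.0016,0.0032,0.128,-0.008,0],[0.0016,0.0032,0.128,-0.008,0],[0.0016,0.0032,0.128,-0.008,0]]'; python3 tilt.py|tail -3; python3 go.py 569.2 127.7 195 174.33
```

```text
shift [0.0016 0.0031 0.1288] spin -0.0082 rows>= 3.1 t 8.2833
time: 8.95
tool_pos: [569.3, 128.2, 205.5]
tcp_rot: [-3.141, -0.001, 3.043]
contact_force: [0.1, -0.8, 0.7]
grip_width: 61.3
finger_force: 30.0
252 126 [552.1 129.7  45.6]
264 126 [557.6 129.1  47.4]
[569.64728071 128.23907484 206.4596314 ] [3.14136929e+00 9.48022751e-04 3.04339822e+00] [ 0.06783962 -0.00627386 -0.01438257]
shift [ 0.0004 -0.0006  0.0115] spin 0.0008 rows>= 0.3 t 9.0
```

```bash
python3 -m inch '[[0.0003,-0.0004,0.005,0,0],[0.0003,-0.0004,0.008,0,0],[0.0003,-0.0004,0.0095,0,0],[0.0003,-0.0004,0.0095,0,0],[0.0003,-0.0004,0.0095,0,0]]';python3 -m inch '[[0,0,0.001,0,0],[0,0,0.001,0,0],[0,0,0.001,0,0]]'; python3 -c "
from plant import *
o=get_obs();print(o['contact_force'],o['tool_pos'])"
```

```text
time: 9.42
tool_pos: [569.0, 128.1, 196.4]
tcp_rot: [3.141, 0.0, 3.044]
contact_force: [0.4, 0.9, 0.2]
grip_width: 61.4
finger_force: 30.0
time: 9.67
tool_pos: [568.9, 128.1, 195.3]
tcp_rot: [3.142, 0.0, 3.044]
contact_force: [-0.7, 0.2, -0.8]
grip_width: 61.2
finger_force: 30.0
[-0.70520546  0.22417802 -0.75740476] [568.94857178 128.05879793 195.27937036]
```

```bash
python3 -m inch '[[0,0,0.001,0,0],[0,0,0.001,0,0],[0,0,0.001,0,0]]'|grep -E "pos|force"; python3 -m inch '[[0,0,0.0008,0,0],[0,0,0.0008,0,0],[0,0,0.0008,0,0]]'|grep -E "pos|force"
```

```text
tool_pos: [569.0, 128.1, 194.7]
contact_force: [-2.1, -0.2, 4.8]
finger_force: 30.0
tool_pos: [569.0, 128.1, 194.7]
contact_force: [-3.9, -0.5, 10.9]
finger_force: 30.0
```

Contact with the module below, so I ease off, release and lift.

```bash
python3 -m inch '[[0,0,-0.001,0,0],[0,0,-0.001,0,0],[0,0,-0.001,0,0.7],[0,0,-0.001,0,0.9],[0,0,-0.001,0,0.9],[0,0,-0.001,0,0.9],[0,0,-0.001,0,0.9]]'; python3 -m inch '[[0,0,-0.006,0,0.9],[0,0,-0.02,0,0.9],[0,0,-0.05,0,0.9],[0,0,-0.09,0,0.9],[0,0,-0.13,0,0.9],[0,0,-0.17,0,0.9],[0,0,-0.21,0,1],[0,0,-0.21,0,1]]'; python3 look.py wrist w6 sheet:35:30 module_a:30:6;  python3 - <<'E'
from h import *
from fit import fit
c=capture('wrist'); print(fit(c,(210,370,50,290),35,'s'))
E
python3 go.py 619.6 -235 404 106.9
```

```text
time: 10.75
tool_pos: [568.9, 128.0, 194.2]
tcp_rot: [3.142, -0.0, 3.044]
contact_force: [0.1, 0.6, 0.4]
grip_width: 81.9
finger_force: 0.0
time: 11.42
tool_pos: [569.6, 128.2, 414.0]
tcp_rot: [3.139, 0.015, 3.044]
contact_force: [0.9, -1.1, 0.3]
grip_width: 89.8
finger_force: 0.0
[[0.1, 0.94, 0.32, 486.41], [1.0, -0.09, -0.03, 136.27], [0.0, 0.32, -0.95, 392.71], [0.0, 0.0, 0.0, 1.0]]
sheet 0.84 [282. 176.  55. 144.] [569.3 127.9] [ 61.8 168.8] 84.56
  origin px 0.6 [282.2 177.6] [568.6 128.9  30. ]
module_a 0.91 [ 37. 236.  71.  67.] [ 609.5 -199.5] [ 55.2 119.8] 17.07
module_a 0.59 [342.  12.  61.  24.] [404.3 204.1] [54.  20.2] 84.48
  origin px 0.76 [ 19.3 238.6] [ 622.7 -231.6    6. ]
((568.493896484375, 128.18121337890625), (63.68036651611328, 170.51622009277344), 84.53510284423828)
shift [-0.0861 -0.3563 -0.0012] spin 1.178 rows>= 9.4 t 11.7167
```

View pics/w6.png

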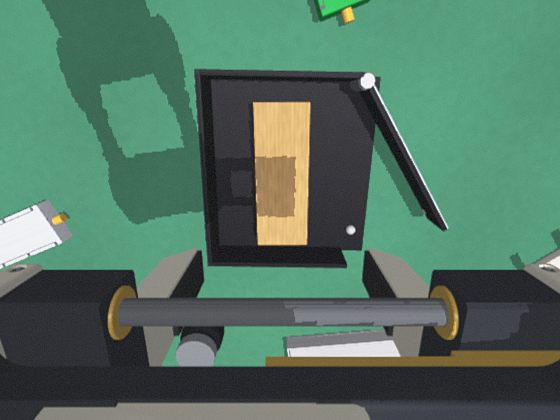

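The sheet lies flat on module_a (columns 253–310, rows 102–245), measured at (569,128) and -5.5°, which matches module_a. Next is module_b.

```bash
python3 -m inch '[[-0.086,-0.356,0,1.178,1],[-0.086,-0.356,0,1.178,1],[-0.086,-0.356,0,1.178,1],[-0.086,-0.356,0,1.178,1],[-0.086,-0.356,0,1.178,1],[-0.086,-0.356,0,1.178,1],[-0.086,-0.356,0,1.178,1],[-0.086,-0.356,0,1.178,1]]'|head -3; python3 go.py 619.6 -235 404 106.9
```

```text
time: 12.38
tool_pos: [615.1, -204.2, 402.8]
tcp_rot: [-3.14, -0.002, 2.037]
shift [-0.0295 -0.0098 -0.0012] spin 0.1717 rows>= 1.4 t 12.3833
```

```bash
python3 -m inch '[[-0.0295,-0.0098,0,0.172,1],[-0.0295,-0.0098,0,0.172,1],[-0.0295,-0.0098,0,0.172,1],[-0.0295,-0.0098,0,0.172,1],[-0.0295,-0.0098,0,0.172,1]]'|head -3;  python3 look.py wrist w7 module_a:24:0;  python3 - <<'E'
from h import *
from fit import fit
c=capture('wrist'); print(fit(c,(210,370,70,268),24,'m'),proj(c,(619.6,-235,24)))
E
python3 go.py 619.6 -235 181 106.9
```

```text
time: 12.8
tool_pos: [620.0, -231.8, 403.6]
tcp_rot: [-3.141, -0.002, 1.875]
[[0.95, 0.29, 0.09, 594.78], [0.3, -0.91, -0.29, -151.95], [-0.0, 0.31, -0.95, 383.84], [0.0, 0.0, 0.0, 1.0]]
module_a 0.64 [ 33. 163.  66.  82.] [ 327.6 -303.7] [69.8 91.3] 67.42
module_a 0.63 [284. 186.  46. 131.] [ 619.5 -236.5] [ 57.  160.9] 16.8
  origin px 0.73 [  5.8 149. ] [ 286.5 -296.3    0. ]
((620.4251708984375, -236.5498046875), (56.59823226928711, 140.15135192871094), 16.792898178100586) [281.75650255 186.41737111]
shift [-0.003  -0.0014  0.2236] spin 0.0082 rows>= 5.4 t 13.0
```

```bash
python3 go.py 620.2 -236.5 181.5 106.8
```

```text
shift [-0.0046 -0.0013  0.2231] spin 0.0099 rows>= 5.4 t 13.0
```

```bash
python3 -m inch '[[-0.0046,-0.0013,0.03,0.01,1],[-0.0046,-0.0013,0.07,0.01,1],[-0.0046,-0.0013,0.11,0.01,1],[-0.0046,-0.0013,0.15,0.01,1],[-0.0046,-0.0013,0.185,0.01,1],[-0.0046,-0.0013,0.21,0.01,1],[-0.0046,-0.0013,0.2225,0.01,1],[-0.0046,-0.0013,0.2225,0.01,1]]'; python3 -m inch '[[0,0,0,0,0.8],[0,0,0,0,0.5],[0,0,0,0,0.3],[0,0,0,0,0],[0,0,0,0,0],[0,0,0,0,0],[0,0,0,0,0]]'; python3 -m inch '[[0,0,0,0,0],[0,0,-0.004,0,0],[0,0,-0.015,0,0],[0,0,-0.04,0,0],[0,0,-0.07,0,0],[0,0,-0.11,0,0],[0,0,-0.15,0,0],[0,0,-0.15,0,0]]';python3 go.py 569.1 127.9 334 174.4
```

```text
time: 13.67
tool_pos: [619.7, -236.8, 180.5]
tcp_rot: [-3.139, -0.002, 1.863]
contact_force: [1.1, 0.2, 0.4]
grip_width: 91.6
finger_force: 0.0
time: 14.25
tool_pos: [620.2, -237.6, 182.3]
tcp_rot: [3.141, 0.0, 1.862]
contact_force: [1.1, 0.8, 1.6]
grip_width: 55.6
finger_force: 30.0
time: 14.92
tool_pos: [621.2, -238.1, 342.1]
tcp_rot: [3.131, 0.011, 1.862]
contact_force: [1.7, -1.3, -1.7]
grip_width: 55.7
finger_force: 30.0
shift [0.3656 0.0552 0.0081] spin -1.182 rows>= 9.5 t 14.9167
```

```bash
python3 -m inch '[[0.035,0.005,0,-0.12,0],[0.07,0.01,0,-0.24,0],[0.11,0.016,0,-0.36,0],[0.15,0.022,0,-0.48,0],[0.19,0.028,0,-0.6,0],[0.23,0.035,0,-0.72,0],[0.265,0.04,0,-0.84,0],[0.3,0.045,0,-0.95,0]]'|head -3;python3 go.py 569.1 127.9 334 174.4
```

```text
time: 15.58
tool_pos: [576.1, 64.6, 331.9]
tcp_rot: [-3.141, -0.001, 2.818]
shift [ 0.0268  0.0578 -0.0021] spin -0.2257 rows>= 1.8 t 15.5833
```

```bash
python3 -m inch '[[0.01,0.022,0,-0.1,0],[0.02,0.043,0,-0.2,0],[0.0265,0.0575,0,-0.226,0],[0.0265,0.0575,0,-0.226,0],[0.0265,0.0575,0,-0.226,0],[0.0265,0.0575,0,-0.226,0]]'|head -3; python3 look.py wrist w8 module_a:174:160 sheet:35:30; python3 go.py 569.1 127.9 219 174.4
cat > mt.py <<'E'
from h import *
c=capture('wrist');h=cv2.cvtColor(c['color'],cv2.COLOR_RGB2HSV).astype(int);K=np.array(c['intrinsics']);T=np.array(c['pose'])
m=(h[...,1]<60)&(h[...,2]>100)
for r in range(90,275,10):
    x=np.where(m[r,200:370])[0]+200
    if len(x)<40: continue
    w=x.max()-x.min()+1; d=K[0,0]*56/w
    p=T[:3,:3]@(d*np.linalg.inv(K)@[(x.max()+x.min())/2,r,1])+T[:3,3]
    print(r,x.min(),x.max(),w,np.round(p,1))
o=get_obs();print(o['tool_pos'],o['tcp_rot'],o['moment'])
E
python3 mt.py
```

```text
time: 16.08
tool_pos: [570.5, 125.2, 331.8]
tcp_rot: [-3.141, -0.0, 3.037]
[[0.1, 0.95, 0.3, 487.04], [0.99, -0.1, -0.03, 133.81], [-0.0, 0.31, -0.95, 311.92], [0.0, 0.0, 0.0, 1.0]]
module_a 0.67 [284. 238. 124. 240.] [533.4 128.6] [55.7 89.7] 84.03
  origin px 0.88 [285.4 263.2] [565.8 127.  160. ]
sheet 0.82 [286. 124.  71.  35.] [497.3 134.7] [61.6 26.1] 85.02
shift [0.002  0.0029 0.1129] spin -0.0075 rows>= 2.7 t 16.3333
140 226 339 114 [501.5 132.  155.4]
150 220 346 127 [504.3 131.9 172.8]
160 221 344 124 [508.9 131.2 170.8]
170 221 345 125 [513.  131.  173.3]
180 222 344 123 [517.7 130.5 172.4]
190 222 343 122 [522.3 129.8 172.7]
200 223 343 121 [527.  129.5 172.9]
210 224 342 119 [532.1 129.  172.1]
220 224 341 118 [537.  128.2 172.3]
230 225 340 116 [542.4 127.7 171.4]
240 225 340 116 [547.  127.2 172.9]
250 219 346 128 [545.5 127.3 187.3]
260 200 369 170 [534.3 129.2 219.1]
270 200 369 170 [537.4 128.9 220.1]
[570.75529909 124.99039177 331.92579675] [ 3.14157842e+00 -6.46689516e-05  3.03657320e+00] [ 0.03134946 -0.02642439  0.00737679]
```

View pics/w8.png

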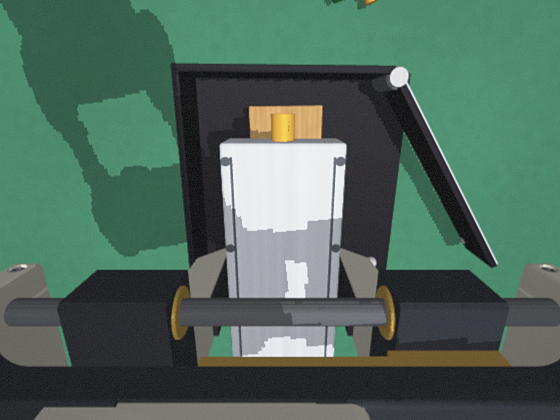

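module_b is held level and centred in the tool, with its near edge at row 143 and the sheet visible below it. I descend and step down to contact.

```bash
python3 -m inch '[[0.002,0.003,0.02,-0.0075,0],[0.002,0.003,0.045,-0.0075,0],[0.002,0.003,0.07,-0.0075,0],[0.002,0.003,0.09,-0.0075,0],[0.002,0.003,0.105,-0.0075,0],[0.002,0.003,0.11,-0.0075,0],[0.002,0.003,0.11,-0.0075,0],[0.002,0.003,0.11,-0.0075,0]]'; python3 mt.py|tail -1; python3 go.py 569.1 127.9 218 174.4
```

```text
time: 17.05
tool_pos: [569.4, 128.7, 222.5]
tcp_rot: [3.141, 0.001, 3.045]
contact_force: [0.9, 1.3, -3.3]
grip_width: 55.7
finger_force: 30.0
[569.5116383  128.81684024 223.07849419] [3.14114463e+00 2.02523704e-03 3.04506213e+00] [ 0.00327969 -0.07644865 -0.0045181 ]
shift [ 0.0003 -0.001   0.0051] spin 0.0012 rows>= 0.1 t 17.1
```

```bash
python3 -m inch '[[0.0002,-0.0007,0.002,0,0],[0.0002,-0.0007,0.0035,0,0],[0.0002,-0.0007,0.0035,0,0],[0.0002,-0.0007,0.0035,0,0]]'|grep -E "pos|force"; python3 -m inch '[[0,0,0.001,0,0],[0,0,0.001,0,0],[0,0,0.001,0,0]]'|grep -E "pos|force";python3 -m inch '[[0,0,0.001,0,0],[0,0,0.001,0,0],[0,0,0.001,0,0]]'|grep -E "pos|force"
```

```text
tool_pos: [568.7, 128.2, 218.8]
contact_force: [-0.5, -0.0, -4.1]
finger_force: 30.0
tool_pos: [568.7, 128.2, 217.4]
contact_force: [-0.1, 0.5, -4.0]
finger_force: 30.0
tool_pos: [568.7, 128.2, 217.3]
contact_force: [-3.4, -1.1, 4.9]
finger_force: 30.0
```

```bash
python3 -m inch '[[0,0,-0.0004,0,0],[0,0,-0.0004,0,0],[0,0,-0.0004,0,0.8],[0,0,-0.0004,0,0.9],[0,0,-0.0004,0,0.9],[0,0,-0.0004,0,0.9],[0,0,-0.0004,0,0.9]]'; python3 -m inch '[[0,0,-0.006,0,0.9],[0,0,-0.02,0,0.9],[0,0,-0.05,0,0.9],[0,0,-0.09,0,0.9],[0,0,-0.13,0,0.9],[0,0,-0.17,0,0.9],[0,0,-0.19,0,0.5],[0,0,-0.19,0,0.2]]';  python3 -m inch '[[0,0,0,0,0],[0,0,0,0,0],[0,0,0,0,0]]'|tail -2; python3 look.py wrist w9 module_a:59:35 gate:54:54 gate_hinge:54:32 gate_push:54:36
python3 - <<'E'
from h import *
from fit import fit
c=capture('wrist'); print(fit(c,(210,370,50,290),59,'m'),fit(c,(210,370,50,290),35,'s'))
E
python3 go.py 569 128 404 174
```

```text
time: 18.52
tool_pos: [568.8, 128.2, 216.7]
tcp_rot: [3.141, 0.0, 3.045]
contact_force: [0.9, -0.0, 0.0]
grip_width: 81.3
finger_force: 0.0
time: 19.18
tool_pos: [569.1, 128.3, 413.4]
tcp_rot: [3.139, 0.011, 3.045]
contact_force: [0.6, -0.1, -0.2]
grip_width: 73.2
finger_force: 0.0
grip_width: 54.0
finger_force: 0.0
[[0.1, 0.95, 0.3, 484.79], [1.0, -0.09, -0.03, 136.1], [-0.0, 0.3, -0.95, 385.5], [0.0, 0.0, 0.0, 1.0]]
module_a 0.72 [346.  16.  70.  32.] [407.9 199.2] [56.3 24.8] 84.5
module_a 0.56 [284. 186.  55. 142.] [567.1 127.7] [ 56.8 158.8] 84.54
  origin px 0.72 [285.7 190.8] [573.1 131.   35. ]
gate 0.87 [402. 165.  99. 155.] [556.6 262.7] [201.7  20.5] 29.09
gate_hinge 0.78 [401. 164. 101. 151.] [556.9 262.5] [201.4  19.9] 28.6
gate_hinge 0.61 [281. 183.  58. 147.] [492.  135.1] [60.2 14.9] 85.53
  origin px 0.64 [363.   89.9] [472.3 222.6  32. ]
gate_push 0.96 [403. 165. 100. 153.] [556.4 263. ] [203.   20.9] 29.46
  origin px 0.65 [429.3 202.5] [602.9 296.3  36. ]
((567.5474853515625, 128.69627380371094), (57.39317321777344, 139.43995666503906), 84.50601959228516) ((491.3021545410156, 135.04173278808594), (62.7279052734375, 15.473538398742676), 84.5032958984375)
shift [-0.0003 -0.0002  0.0027] spin 0.0084 rows>= 0.1 t 19.8833
```

View pics/w9.png

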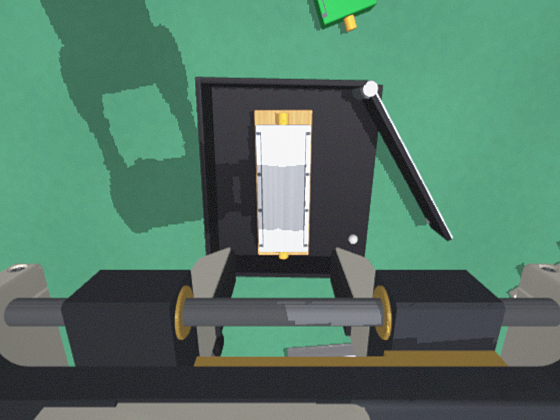

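The stack is right: module_b at about (568,128) and -5.5°, with an even sheet margin. The gate is still open with its hinge at (370,89). I shut the fingers and move outside the gate.

```bash
python3 go.py 612 345 404 174
```

```text
shift [-0.0223  0.2199  0.0027] spin 0.0084 rows>= 5.3 t 19.8833
```

```bash
python3 -m inch '[[-0.022,0.22,0,0.008,0],[-0.022,0.22,0,0.008,0],[-0.022,0.22,0,0.008,0],[-0.022,0.22,0,0.008,0],[-0.022,0.22,0,0.008,0],[-0.022,0.22,0,0.008,0],[-0.022,0.22,0,0.008,0],[-0.022,0.22,0,0.008,0]]' | head -2; python3 -m inch '[[0,0,0.02,0,0],[0,0,0.055,0,0],[0,0,0.09,0,0],[0,0,0.125,0,0],[0,0,0.16,0,0],[0,0,0.19,0,0],[0,0,0.2,0,0],[0,0,0.2,0,0]]'; python3 go.py 624 240 206 174
```

```text
time: 20.55
tool_pos: [611.5, 345.7, 406.0]
time: 21.22
tool_pos: [611.3, 343.2, 204.1]
tcp_rot: [-3.139, -0.005, 3.036]
contact_force: [-0.1, -0.1, 0.4]
grip_width: 0.3
finger_force: 0.0
shift [-0.0236 -0.1013 -0.0019] spin -0.0013 rows>= 2.5 t 21.2167
```

```bash
python3 -m inch '[[-0.003,-0.013,0,0,0],[-0.006,-0.026,0,0,0],[-0.009,-0.039,0,0,0],[-0.012,-0.052,0,0,0],[-0.015,-0.065,0,0,0],[-0.018,-0.077,0,0,0],[-0.021,-0.089,0,0,0],[-0.021,-0.089,0,0,0]]'; python3 look.py top t10 gate:54:54; python3 go.py 624 228 206 174
```

```text
time: 21.88
tool_pos: [624.0, 251.5, 207.0]
tcp_rot: [-3.141, 0.0, 3.035]
contact_force: [0.4, 0.5, -0.2]
grip_width: 0.6
finger_force: 0.0
[[0.0, -1.0, 0.07, 456.24], [-1.0, -0.0, -0.01, -128.33], [0.01, -0.07, -1.0, 1115.73], [0.0, 0.0, 0.0, 1.0]]
gate 0.85 [148. 198.   7.  75.] [533.  216.7] [124.3  22.8] 2.86
shift [-0.0031 -0.0255  0.0009] spin -0.0008 rows>= 0.6 t 21.9833
```

```bash
python3 -m inch '[[0,-0.003,0,0,0],[0,-0.006,0,0,0],[0,-0.009,0,0,0],[0,-0.011,0,0,0],[0,-0.011,0,0,0]]'|grep -E "pos|force"; python3 -m inch '[[0,-0.002,0,0,0],[0,-0.004,0,0,0],[0,-0.004,0,0,0]]'|grep -E "pos|force"; python3 -m inch '[[0,-0.002,0,0,0],[0,-0.004,0,0,0],[0,-0.004,0,0,0]]'|grep -E "pos|force"
```

```text
tool_pos: [622.1, 243.3, 206.8]
contact_force: [-0.1, -0.3, 0.0]
finger_force: 0.0
tool_pos: [621.8, 239.6, 206.9]
contact_force: [0.5, 0.5, -0.6]
finger_force: 0.5
tool_pos: [621.4, 235.0, 206.9]
contact_force: [-0.6, 0.1, -0.9]
finger_force: 0.0
```

```bash
python3 -m inch '[[0,-0.002,0,0,0],[0,-0.004,0,0,0],[0,-0.004,0,0,0]]'|grep -E "pos|force"; python3 -m inch '[[0,-0.001,0,0,0],[0,-0.002,0,0,0],[0,-0.002,0,0,0]]'|grep -E "pos|force"; python3 -m inch '[[0,-0.001,0,0,0],[0,-0.002,0,0,0],[0,-0.002,0,0,0]]'|grep -E "pos|force"; python3 look.py top t11 gate:54:54
```

```text
tool_pos: [620.9, 230.8, 206.8]
contact_force: [-0.1, 0.1, -0.4]
finger_force: 0.0
tool_pos: [620.7, 229.2, 206.8]
contact_force: [0.3, 0.6, 0.5]
finger_force: 0.0
tool_pos: [620.5, 227.6, 206.9]
contact_force: [0.8, 0.2, -0.3]
finger_force: 0.6
[[0.0, -1.0, 0.07, 456.24], [-1.0, -0.0, -0.01, -128.33], [0.01, -0.07, -1.0, 1115.73], [0.0, 0.0, 0.0, 1.0]]
gate 0.67 [151. 211.  10.  47.] [532.5 208.8] [ 23. 122.] 85.04
```

```bash
for i in 1 2 3; do python3 -m inch '[[0,-0.001,0,0,0],[0,-0.002,0,0,0],[0,-0.002,0,0,0]]'|grep -E "pos|contact"; done; python3 -c "
import cv2
a=cv2.imread('pics/t11.png');cv2.imwrite('pics/t11c.png',cv2.resize(a[120:270,90:260],None,fx=3,fy=3))"
```

```text
tool_pos: [620.3, 227.0, 206.9]
contact_force: [0.7, 7.8, -1.4]
tool_pos: [620.1, 226.4, 207.0]
contact_force: [2.7, 15.4, -3.0]
tool_pos: [619.9, 225.8, 207.1]
contact_force: [3.4, 22.5, -3.8]
```

View pics/t11c.png

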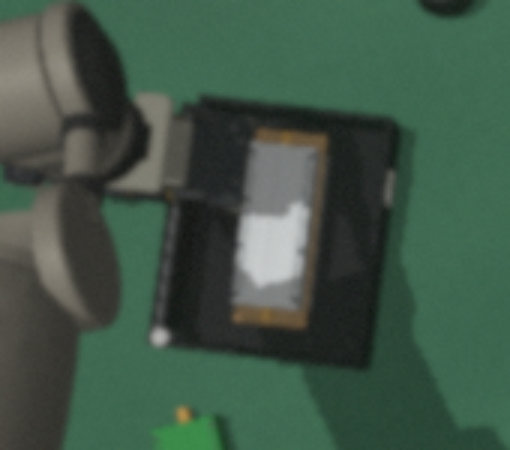

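The gate looks in line with the carrier side, and the force rises stiffly against the stop. I'll back off and check.

```bash
python3 -m inch '[[0,0.01,0,0,0],[0,0.03,0,0,0],[0,0.07,0,0,0],[0,0.1,0,0,0],[0,0.1,-0.04,0,0],[0,0.1,-0.08,0,0],[0,0.1,-0.12,0,0],[0,0.1,-0.16,0,0]]'; python3 -m inch '[[0,0.03,-0.03,0,0],[0,0.03,-0.03,0,0],[0,0.03,-0.03,0,0],[0,0.03,-0.03,0,0]]'|head -2; python3 go.py 565 135 404 174; python3 look.py scene s12 gate:54:54 gate_hinge:54:32 gate_push:54:36
```

```text
time: 25.17
tool_pos: [630.1, 321.1, 368.2]
tcp_rot: [-3.14, -0.001, 3.038]
contact_force: [0.1, -0.2, -0.0]
grip_width: 0.5
finger_force: 0.0
time: 25.5
tool_pos: [633.2, 350.7, 395.6]
shift [ 0.0455 -0.2216 -0.0084] spin 0.0007 rows>= 5.4 t 25.5
[[0.08, 0.63, -0.78, 1416.2], [1.0, -0.04, 0.08, -238.68], [0.02, -0.78, -0.63, 790.07], [0.0, 0.0, 0.0, 1.0]]
gate 0.64 [431. 219.  22.  57.] [573.5 199.9] [ 31.1 199.2] 81.99
gate 0.37 [244. 292.  95.  15.] [ 774.8 -301.5] [ 31.4 112. ] 2.6
gate_hinge 0.69 [432. 220.  25.  49.] [575.9 200.8] [ 29.1 194.1] 84.45
  origin px 0.57 [423.5 199.2] [474.4 220.1  32. ]
gate_push 0.64 [432. 219.  20.  50.] [576.1 201.6] [ 25.5 193.8] 84.5
gate_push 0.28 [400. 228.  32.  32.] [659.2  98.2] [23.2  6.7] 86.15
  origin px 0.85 [440.1 236. ] [623.3 212.6  36. ]
  origin px 0.49 [400.4 223.5] [571.9 129.2  36. ]
  origin px 0.46 [400.6 225.8] [580.4 127.3  36. ]
```

I have no picture views left, so I verify numerically from the wrist camera above the carrier.

```bash
python3 -m inch '[[0.045,-0.22,-0.008,0,0],[0.045,-0.22,-0.008,0,0],[0.045,-0.22,-0.008,0,0],[0.045,-0.22,-0.008,0,0],[0.045,-0.22,-0.008,0,0],[0.045,-0.22,-0.008,0,0],[0.045,-0.22,-0.008,0,0],[0.045,-0.22,-0.008,0,0]]'|head -2; python3 look.py wrist w13 module_a:59:35 gate:54:54 carrier:55:0 gate_hinge:54:32 gate_push:54:36
python3 - <<'E'
from h import *
from fit import fit
c=capture('wrist'); print(fit(c,(210,370,50,290),59,'m'),fit(c,(210,370,50,290),35,'s'))
# dark mask of carrier+gate
h=cv2.cvtColor(c['color'],cv2.COLOR_RGB2HSV);v=h[...,2]
for y in (200,205,209,213,217,221,225,229,233): # brightness profiles parallel to y at z=54 near gate
    print(y,[int(v[tuple(np.round(proj(c,(x,y-(x-472)*0.0963,54))).astype(int)[::-1])]) for x in range(490,661,17)])
E
```

```text
time: 26.47
tool_pos: [565.8, 135.8, 405.2]
[[0.11, 0.95, 0.31, 482.31], [0.99, -0.1, -0.03, 144.61], [0.0, 0.31, -0.95, 385.2], [0.0, 0.0, 0.0, 1.0]]
module_a 0.82 [275. 184.  53. 138.] [562.2 128.1] [ 55.7 151.3] 84.94
module_a 0.7 [337.  17.  72.  34.] [407.4 200.5] [56.2 26.4] 83.93
  origin px 0.67 [275.9 192. ] [572.2 127.5  35. ]
gate 0.88 [351. 178.  26. 177.] [567.7 208.9] [ 20.3 194.3] 84.9
carrier 0.75 [282. 175. 194. 188.] [557.9 133.7] [188.2 207.1] 83.88
carrier 0.65 [273. 186.  56. 148.] [492.4 135.6] [58.  16.6] 83.91
gate_hinge 0.97 [351. 178.  28. 179.] [568.4 209.3] [ 21.3 195.7] 84.85
  origin px 0.65 [353.5  90.9] [472.  221.4  32. ]
gate_push 0.74 [354. 178.  29. 180.] [567.7 209. ] [ 20.7 194.4] 84.87
  origin px 0.63 [350.1 225. ] [621.7 211.   36. ]
((578.88818359375, 136.0907745361328), (74.64065551757812, 160.41778564453125), 84.20332336425781) ((491.7110595703125, 135.45069885253906), (62.80990219116211, 15.504334449768066), 84.08782196044922)
200 [50, 71, 48, 47, 43, 41, 36, 42, 38, 55, 28]
205 [49, 43, 46, 43, 46, 37, 35, 45, 38, 53, 31]
209 [43, 46, 46, 46, 45, 44, 40, 47, 39, 54, 27]
213 [29, 28, 37, 34, 23, 22, 39, 22, 27, 36, 173]
217 [36, 33, 26, 34, 28, 33, 39, 25, 32, 31, 47]
221 [55, 72, 65, 68, 65, 59, 57, 54, 55, 48, 46]
225 [65, 96, 123, 221, 255, 253, 206, 153, 174, 144, 192]
229 [66, 64, 66, 59, 60, 55, 58, 56, 54, 52, 132]
233 [74, 65, 65, 66, 58, 62, 55, 54, 53, 56, 133]
```

Run:
```python
from h import *
c=capture('wrist');g=c['color'].astype(float);gr=g[...,1]-g[...,0]
def edge(y0,y1,lab,xs):
    ys=np.arange(y0,y1,.5);P=[]
    for x in xs:
        uv=np.array([proj(c,(x,y-(x-568)*.0963,55)) for y in ys],np.float32)
        s=cv2.remap(gr.astype(np.float32),uv[:,:1],uv[:,1:],1)[:,0]
        d=np.abs(np.gradient(cv2.GaussianBlur(s[:,None],(1,5),1)[:,0])); y=ys[d.argmax()];P.append((x,y-(x-568)*.0963))
    P=np.array(P);f=np.polyfit(P[:,0],P[:,1],1)
    r=P[:,1]-np.polyval(f,P[:,0]);k=abs(r)<2;f=np.polyfit(P[k,0],P[k,1],1);print(lab,np.degrees(np.arctan(f[0])),k.sum(),len(k),np.round(np.polyval(f,568),1))
edge(30,60,'-y wall',range(490,625,5)); edge(207,240,'gate',range(490,640,5))
```

```text
-y wall -6.455550508912507 27 27 39.3
gate -6.6123169311076735 30 30 226.2
```

The gate is parallel to the opposite wall to within 0.2°, so it is seated. I hand the job in.

```bash
python3 -c "
from plant import *
print(close_job())"
```

```text
the job is handed in; nothing more can be done
None
```

I laid the sheet on module_a, stacked module_b on it to within about 2 mm and 1° by camera, pushed the gate shut (it measures parallel to the opposite wall within 0.2°), and handed the job in at about 27 s; no verdict was returned.

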